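Unlock the sandwich press and flip it open

ROBOT

A 6-joint arm with a two-finger parallel gripper is mounted at the origin on a cart in front of the work surface, level with it; the furniture and walls round the work are solid. World frame = base frame: x ahead of the robot, y to its left, z up, the work surface at z = 0. Lengths are in m, angles in rad, forces in N, time in s.
With the tool pointing down it reaches from about 0.4 to 0.825 m from the base axis. Payload 7 kg.
Tool frame: the origin (TCP) lies between the finger pads; the fingertips stand 8 mm ahead of it and the grasp point (between the pads) lies 11 mm behind it (arm.finger_overhang is the distance from the TCP to the fingertips, in m); z points along the fingers, y is the line along which they close (so a half turn about z gives the same grasp; the last joint's range is limited). The gripper opens to 88 mm and grips with 3 to 60 N. Pads are 19 mm wide; open, the fingers measure 130 mm over their backs; the gripper's body (78 mm by 193 mm) begins 47 mm behind the grasp point.
Start: joints at [1.541, 0.359, 0.012, 0, -1.224, -0.288], TCP at [0.211, 0.641, 0.235] pointing down, gripper open.
Joint ranges: [-3.07, 3.07], [-1.43, 2.12], [-1.02, 1.25], [-3.03, 1.67], [-3.05, -0], [-3.03, 3.03]. Speed limits (rad/s): [2.39, 2.39, 3.01, 3.14, 3.14, 3.14].

INTERFACE

Orientations are given as [roll, pitch, yaw] about the fixed x, y, z axes, in that order (R = Rz(yaw) Ry(pitch) Rx(roll)).
In Python, from station import arm gives the robot as it stands.
- The arm moves only by the tool move_arm, never from a script. Its argument "rows" is text: rows parted by semicolons, each of 7 numbers parted by spaces: the turn, a rotation vector about the tool's x, y, z in degrees, then the shift along the tool's x, y, z in m, then the finger opening in m, from 0 to 0.0876. A call has 1 to 8 rows; each row shifts and turns the commanded pose from where the row before left it, along the tool's axes as they then stand; what a row does not reach is not made up. A row lasts 1/8 s, in which the tool goes at most 62.5 mm and 10.7 degrees, less where a joint would pass 70% of its speed; a pose out of reach is approached as far as the arm can. A call is refused whole if a number of a shift passes 0.0625 or a number of a turn 10.7, either way. A call with a gripper value outside its range is refused whole. The fingers move at their own pace and stop on an object; "squeeze" is the grip in N (left out, the last holds). Time passes only in rows, so rows that do not move let the fingers close. It gives the time, the measured TCP pose, the force, the opening and the grip force at its end, in the units of the state.
- arm.get_state(): the state, without advancing time (a new reading comes with each control period).
- arm.grab_frame(name): name is "scene" or "top" or "wrist"; returns (picture, depth): 480x640x3 uint8, blue, green, red; 480x640 float32, m along the optical axis (not along the pixel's ray), 0 where there is no reading.
- arm.camera_model(name): a dict with "mtx" (3x3 intrinsics, pixels), "camera_from_world" (4x4, takes a point from world to camera coordinates); the wrist camera has in their place "mount" (4x4, takes a point from camera to tool coordinates, whose origin is the TCP and whose axes are the flange's). Camera axes: x right, y down, z forward; pixel columns grow to the right and rows downward; lengths in m; the calibration is good to about 2 mm. A picture is of the moment at which its call begins: read the wrist's pose just before it. camera_model takes no time and is no camera call.
- arm.job_done(): hands the job in; it is judged then, once.
The state is a dict: "t": time; "q": joint angles; "qd": joint speeds; "joint_efforts": joint torques, N m; "eef_pos": TCP position; "ee_rot": TCP orientation; "force": force on the tool from outside, world axes, zero at the start; "moment": the same for the moment, N m; "width": finger opening in m; "gripper_force": force on a finger pad.
Only numpy, scipy, OpenCV 4.12 (cv2) and the standard library are available. Lean on these libraries where they do the work, as an engineer would, in place of code of your own. Each camera call takes 0.05 s, during which the arm holds its last target. There are 200 camera calls.

TASK

Get the sandwich press ready to load, with fingertips only: nothing is to be gripped or lifted off the worktop. Push its lock clip along the front towards the handle as far as it goes so that the hook comes off the lid, then push the handle up from underneath and flip the lid right over past its balance point, so that it leans back on its stop and stays open by itself. Keep the press in its place (it is loose and must not be tipped or shoved about), use only light force, leave the lock open, and do not disturb the tomato, the fish tin, the pepper mill or the mug.

Things in the scene. Friction and masses are not known exactly. Their poses are not given: they have to be found in the camera images.
- sandwich_press: Lower half of a black plastic sandwich press standing loose on four rubber feet: with the lid shut 190 mm wide (y), 126 mm deep (x), 90 mm high, 1.6 kg in all. Origin: centre of its underside on the worktop. Its x axis points from the handle side (front) to the hinge side (back), y to the left as seen from the front, z up; the front face is at x = -63 mm.
- press_lid (a joint): Angle of the upper half (the lid with handle, steel panel on top, 0.4 kg): 0 = shut, 1.80 = its stop, leaning back open. Swings about the hinge line along the press's y axis at the back; no spring, little friction. Its balance point is at about 1.3: below that it falls shut, beyond it falls open.
- press_lock (a joint): Travel of the lock clip in m: up to about 0.002 = locked, 0.018 = its end stop, fully open. Grows as the clip slides along the press's +y, from the right towards the handle (seen from the front). It takes about 2 N to slide and stays where it is left. Below about 0.013 its hook still lies over the lip on the lid and the lid cannot rise.
- handle_edge (a point): Middle of the front lower edge of the lid's black handle, which juts out of the lid's front: 64 mm wide (y), 40 mm deep, 13 mm thick, with rounded edges. With the lid shut this point is at x = -101 mm, y = 0, z = 68 mm of the press; nothing lies under the front 38 mm of the handle but the worktop. Moves with the lid.
- press_hinge (a point): Middle of the hinge line: at x = 67 mm, y = 0, z = 50 mm of the press. The handle edge swings about it at a radius of 169 mm.
- lock_side (a point): Middle of the outer (right) side face of the steel lock clip's upright: the face to be pushed, which looks along the press's -y. The clip is a C on the front of the press, right of the handle: 14 mm wide (y), upright 7 mm thick (x) and reaching from 22 to 65 mm above the worktop; its foot rides on the lower half and its hook lies over a lip on the lid. When locked this point is at x = -77.5 mm, y = -73 mm, z = 43.5 mm of the press. Moves with the clip.
- tomato: Red tomato, 70 mm, on the chopping board to the right. Origin at its underside. To be left alone.
- tin_fish: Flat round fish tin, 86 mm wide, 40 mm high, on the chopping board. Origin at its underside. To be left alone.
- pepper_mill: Dark wooden pepper mill, 58 mm wide, 160 mm high, left of the press. Origin at its underside. To be left alone.
- mug: Mug with a handle, 96 mm high, at the left. Origin at its underside. To be left alone.

How it is judged:
On the way, in this order (a step that is already met when the one before it is completed fails the run):
1. the lock clip is pushed open (over 15 mm) while the lid is still shut (value of joint press_lock above 0.015 m and value of joint press_lid below 0.1 rad), for 0.2 s.
2. the lid has been flipped over past its balance point and leans back (value of joint press_lid above 1.65 rad), for 0.2 s.
At the end, for the whole second after the job is handed in: The lid leans back open by itself and at rest (over 1.65 rad of 1.80), the lock clip is still open (over 15 mm of 18), and the press stands flat within 40 mm of where it was (value of joint press_lid above 1.65 rad and velocity of joint press_lid between -0.05 and 0.05 rad/s and value of joint press_lock above 0.015 m and distance of sandwich_press from where it was at the start of the episode below 0.04 m and angle between sandwich_press's own z axis and vertical below 0.05 rad and linear speed of sandwich_press below 0.02 m/s); the robot touches nothing.
It fails at once if the press is lifted or tipped (over 10 mm or 0.1 rad) (height (world z) of sandwich_press above 0.01 m or angle between sandwich_press's own z axis and vertical above 0.1 rad).
It fails at once if the press is gripped or forced (over 25 N from the fingers) (contact force between the fingers and sandwich_press above 25 N).
It fails at once if the press is shoved over 50 mm (distance of sandwich_press from where it was at the start of the episode above 0.05 m).
It fails at once if the tomato, tin, pepper mill or mug is moved over 30 mm (distance of any of tomato, tin_fish, pepper_mill, mug from where it was at the start of the episode above 0.03 m).
It also fails if it takes over 48 s, if anything falls off the work surface, if the arm or the gripper's body presses on something with over 40 N, if the wrist force passes 120 N, or if a joint passes its speed limit or range.

## Working session

There is one attempt and no reset: what is moved stays moved. The work goes in short steps, Python scripts to look and compute and a tool call to move; the robot and the scene stay as the last step left them, time stands still between calls to the robot, and variables do not carry over. Pictures are saved under pics/ and viewed, at most 14 in all, crops included, and the job is handed in when it is done.

Besides the shell and the picture viewer there is one more tool, called as name(argument=value, ...) on one line, values as JSON. move_arm: Moves the arm, as the interface text tells. Its arguments: {"type":"object","properties":{"rows":{"type":"string"},"squeeze":{"type":"number"}},"required":["rows"]}

```bash
mkdir -p pics; ls
python3 - <<'E'
from station import arm
import cv2,numpy as np
s=arm.get_state();print(s)
for n in("scene","top"):
    p,d=arm.grab_frame(n);cv2.imwrite(f"pics/{n}0.png",p);np.save(f"pics/{n}0.npy",d)
    m=arm.camera_model(n);print(n,np.round(m["mtx"],1).tolist(),np.round(m["camera_from_world"],3).tolist())
print(arm.camera_model("wrist"),arm.finger_overhang)
E
```

```text
pics
{'t': 0.0, 'q': array([ 1.54108421e+00,  3.59360348e-01,  1.10767770e-02, -3.68664021e-04,
       -1.22410893e+00, -2.88071642e-01]), 'qd': array([-0.00015191, -0.00142175, -0.00039921,  0.00204946,  0.00149525,
       -0.00184935]), 'joint_efforts': array([-9.65349027e-04, -5.82712734e+01,  2.93055135e+01,  6.99697718e+00,
        6.87709486e-03, -1.58548964e-04]), 'eef_pos': array([0.21079963, 0.64073904, 0.23364431]), 'ee_rot': array([ 3.13996378e+00, -1.21234592e-04, -3.17909200e-01]), 'force': array([ 0.09840303, -0.3842815 ,  0.589202  ]), 'moment': array([0.02461731, 0.01511676, 0.00774446]), 'gripper_force': 0.0, 'width': 0.08726961495549476}
scene [[614.4, 0.0, 305.1], [0.0, 614.4, 245.7], [0.0, 0.0, 1.0]] [[-0.555, -0.832, -0.008, 0.312], [-0.337, 0.233, -0.912, 0.219], [0.76, -0.504, -0.409, 1.628], [0.0, 0.0, 0.0, 1.0]]
top [[437.2, 0.0, 320.1], [0.0, 437.2, 239.5], [0.0, 0.0, 1.0]] [[-0.025, -0.999, -0.029, 0.066], [-0.995, 0.027, -0.099, 0.493], [0.099, 0.027, -0.995, 1.31], [0.0, 0.0, 0.0, 1.0]]
{'mtx': array([[361.67345351,   0.        , 317.98745615],
       [  0.        , 361.67345351, 241.7404787 ],
       [  0.        ,   0.        ,   1.        ]]), 'mount': array([[-2.11307291e-04, -9.58159944e-01, -2.86233257e-01,
         7.78351822e-02],
       [ 9.99999653e-01, -4.33163635e-04,  7.11772033e-04,
        -7.10509136e-04],
       [-8.05977289e-04, -2.86233008e-01,  9.58159703e-01,
        -1.49973112e-01],
       [ 0.00000000e+00,  0.00000000e+00,  0.00000000e+00,
         1.00000000e+00]])} 0.008
```

View pics/scene0.png

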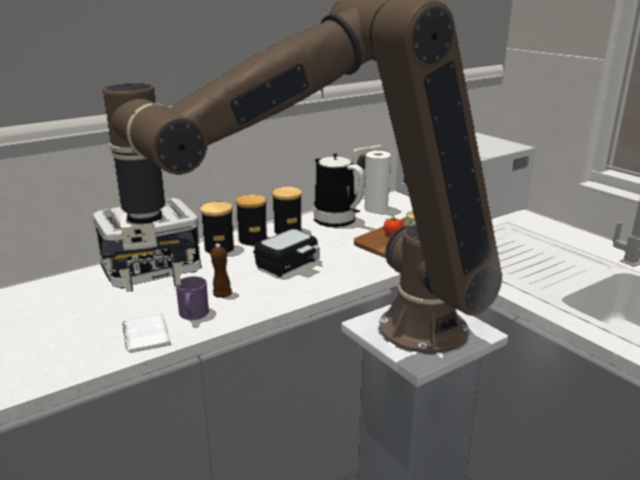

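View pics/top0.png

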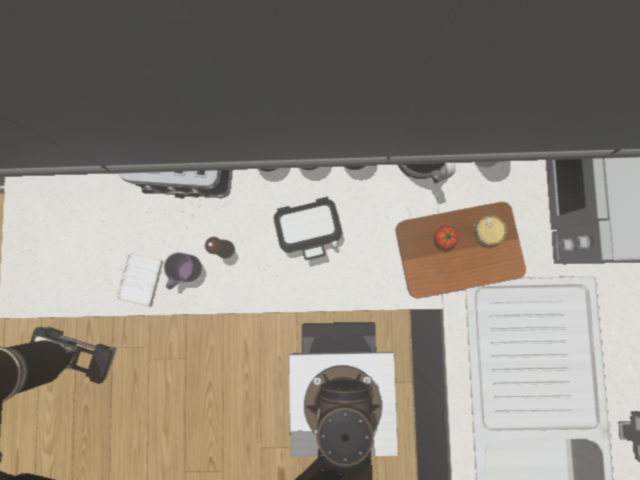

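Scene: the press sits in the middle (~(285,250)). Top: press lid centred near (308,225), handle at (314,252), clip at about (335,240), pepper mill at (215,245), mug at (182,268). The front faces the robot, slightly yawed.

```bash
cat > h.py <<'E'
import numpy as np,cv2
from station import arm
from scipy.spatial.transform import Rotation as Ro
def Twc(n):
    m=arm.camera_model(n)
    if n!="wrist": return m["mtx"],np.linalg.inv(m["camera_from_world"])
    s=arm.get_state();T=np.eye(4);T[:3,:3]=Ro.from_euler("xyz",s["ee_rot"]).as_matrix();T[:3,3]=s["eef_pos"]
    return m["mtx"],T@m["mount"]
def cloud(d,K,T):
    v,u=np.mgrid[:d.shape[0],:d.shape[1]]
    P=np.stack([(u-K[0,2])/K[0,0]*d,(v-K[1,2])/K[1,1]*d,d],-1)
    P=P@T[:3,:3].T+T[:3,3];P[d==0]=np.nan
    return P
E
python3 - <<'E'
from h import *
d=np.load("pics/top0.npy");K,T=Twc("top");P=cloud(d,K,T)
img=cv2.imread("pics/top0.png")
R=np.zeros(d.shape,bool);R[190:270,265:350]=1
print("table z",np.nanmedian(P[270:290,250:290,2]))
z=P[...,2]
for lo,hi in((.05,.12),(.082,.1),(.06,.08)):
    m=R&(z>lo)&(z<hi);p=P[m];r=cv2.minAreaRect(p[:,:2].astype(np.float32)*1000);print(lo,hi,m.sum(),r,np.median(p,0))
m=R&(img.min(-1)>190)&(z>.06);p=P[m];print("panel",cv2.minAreaRect(p[:,:2].astype(np.float32)*1000),p.mean(0))
m=np.zeros_like(R);m[235:262,300:345]=1;m&=(z>.03)
for v in range(232,262,2): print(v,[int(round(1000*q)) for q in z[v,296:346:2]])
# handle bright
cv2.imwrite("pics/crop.png",cv2.resize(img[180:275,255:360],None,fx=6,fy=6,interpolation=cv2.INTER_CUBIC))
for c in((214,245),(182,268),(446,238)): print(c,P[c[1],c[0]])
E
```

```text
table z -0.0003307614753154109
0.05 0.12 3014 ((521.3121337890625, 85.975341796875), (174.21229553222656, 189.94410705566406), 11.912802696228027) [0.52635884 0.08287316 0.08748268]
0.082 0.1 2383 ((515.131103515625, 84.33418273925781), (159.14974975585938, 184.263671875), 12.407088279724121) [0.53139195 0.0856394  0.08857585]
0.06 0.08 389 ((519.341064453125, 85.49125671386719), (169.99122619628906, 189.95640563964844), 12.211621284484863) [0.47655085 0.07142201 0.07716109]
panel ((509.89190673828125, 84.46952819824219), (134.9945831298828, 145.81488037109375), 12.05256175994873) [0.52857939 0.08815361 0.08882086]
232 [90, 91, 89, 87, 87, 90, 90, 90, 89, 88, 89, 87, 90, 91, 91, 92, 86, 88, 86, 91, 90, 85, 84, -3, 5]
234 [84, 88, 87, 91, 95, 88, 94, 88, 86, 87, 91, 91, 94, 87, 90, 85, 86, 87, 91, 85, 88, 85, 80, 3, 2]
236 [95, 92, 92, 91, 90, 92, 89, 87, 91, 88, 92, 93, 86, 86, 92, 87, 87, 91, 84, 88, 91, 83, 80, -3, 0]
238 [90, 88, 90, 93, 89, 86, 92, 89, 85, 89, 91, 88, 86, 88, 85, 85, 81, 84, 80, 80, 81, 73, 35, 1, 2]
240 [88, 89, 90, 93, 88, 92, 91, 89, 86, 85, 82, 91, 82, 85, 83
[... 261 characters left out ...]
 83, 81, 78, 80, 80, 85, 75, 81, 82, 79, 79, 82, -1, -2, -6, 4, 1, 65, 62, -4, 3, 1, 2]
248 [82, 76, 77, 68, 78, 84, 82, 80, 85, 86, 86, 80, 81, 77, 73, 0, 1, 1, 1, 3, 1, 0, 3, -2, 2]
250 [39, 33, -1, -3, 78, 80, 82, 79, 82, 87, 81, 85, 88, 79, 77, -3, -1, -3, -1, -1, -2, -2, 2, 1, 0]
252 [-5, 4, -1, -3, 79, 83, 79, 85, 79, 84, 85, 83, 81, 79, 80, -3, -4, 4, -7, -1, 4, -2, 3, -1, -1]
254 [1, 1, 3, 2, 81, 79, 80, 82, 84, 80, 83, 86, 85, 83, 83, 1, 1, -1, -2, 4, -3, 2, 1, -2, -7]
256 [-2, -2, 2, 2, 77, 84, 83, 80, 79, 80, 82, 78, 76, 76, 2, -2, -3, 6, 0, -2, 1, 1, -1, 1, -5]Traceback (most recent call last):
  File "<stdin>", line 11, in <module>
ValueError: cannot convert float NaN to integer
```

```bash
cat >> h.py <<'E'
YAW=np.radians(12.1);ORG=np.array([.536,.089,0.])
def pw(p): return Ro.from_euler("z",YAW).as_matrix()@np.array(p)+ORG
def wp(p): return Ro.from_euler("z",YAW).as_matrix().T@(np.array(p)-ORG)
def plan(p,pitch=0.,yaw=YAW):
    """p: TCP target in press frame; pitch: degrees forward of straight down."""
    s=arm.get_state();R0=Ro.from_euler("xyz",s["ee_rot"])
    R1=Ro.from_euler("z",yaw)*Ro.from_euler("y",-np.radians(pitch))*Ro.from_euler("x",np.pi)
    d=pw(p)-s["eef_pos"]
    print("t",round(s["t"],2),"at press",np.round(wp(s["eef_pos"]),4),"rpy",np.round(np.degrees(s["ee_rot"]),1),"F",np.round(s["force"],1),"q",np.round(s["q"],2))
    print("turn",np.round((R0.inv()*R1).as_rotvec(degrees=True),1),"shift now",np.round(R0.inv().apply(d),4),"shift after turn",np.round(R1.inv().apply(d),4))
E
python3 - <<'E'
from h import *
d=np.load("pics/top0.npy");K,T=Twc("top");P=cloud(d,K,T)
img=cv2.imread("pics/top0.png")
z=P[...,2]
for n,sl in(("clip",(slice(241,248),slice(331,339))),("handle",(slice(250,260),slice(300,330)))):
    q=P[sl].reshape(-1,3);q=q[(q[:,2]>.05)];w=np.array([wp(a) for a in q]);print(n,w.min(0),w.max(0),w.mean(0))
for c in((214,245),(182,268),(446,238)): print(c,P[c[1],c[0]])
plan((-.079,-.115,.2))
E
```

```text
clip [-0.0837276  -0.07096226  0.05074333] [-0.06443196 -0.05644214  0.0713962 ] [-0.07384538 -0.06431877  0.0636713 ]
handle [-0.10205082 -0.03161545  0.07215307] [-0.07194607  0.03168837  0.08835729] [-0.08952377  0.00307774  0.08052483]
(214, 245) [0.47463131 0.34538834 0.15223625]
(182, 268) [0.41926798 0.48518193 0.0068913 ]
(446, 238) [ 0.48368672 -0.31462993  0.07689711]
t 0.1 at press [-0.2023  0.6077  0.2337] rpy [179.9  -0.  -18.2] F [0.1 0.2 0.3] q [ 1.54  0.36  0.01 -0.   -1.22 -0.29]
turn [  0.1   0.  -30.3] shift now [0.4712 0.5616 0.0346] shift after turn [0.1233 0.7227 0.0337]
```

move_arm(rows="0 0 0 0.047 0.056 0 0;0 0 0 0.047 0.056 0 0;0 0 0 0.047 0.056 0 0;0 0 0 0.047 0.056 0 0;0 0 0 0.047 0.056 0 0;0 0 0 0.047 0.056 0 0;0 0 0 0.047 0.056 0 0;0 0 0 0.047 0.056 0 0")

```text
t: 1.1
eef_pos: [0.3967, 0.175, 0.2347]
ee_rot: [-3.141, -0.0, -0.317]
force: [1.7, 0.1, -0.1]
width: 0.0132
gripper_force: 0.0
```

move_arm(rows="0 0 0 0.047 0.056 0 0;0 0 0 0.047 0.056 0 0;0 0 -10 0 0 0 0;0 0 -10 0 0 0 0;0 0 -10 0 0 0 0;0 0 0 0 0 0 0;0 0 0 0 0 0 0")

```text
t: 1.98
eef_pos: [0.4429, 0.0609, 0.2345]
ee_rot: [3.142, 0.0, 0.202]
force: [-0.0, -0.1, -0.7]
width: 0.0001
gripper_force: 0.0
```

Run:
```python
from h import *
plan((-.079,-.115,.15))
K,T=Twc("wrist");p,d=arm.grab_frame("wrist");cv2.imwrite("pics/w1.png",p);np.save("pics/w1.npy",d)
Ti=np.linalg.inv(T)
for q in((-.0775,-.073,.0435),(-.0775,-.059,.065),(-.101,0,.068)):
    c=Ti[:3,:3]@pw(q)+Ti[:3,3];print(q,K[:2]@(c/c[2]))
```

```text
t 1.98 at press [-0.0969 -0.008   0.2345] rpy [180.    0.   11.6] F [-0.  -0.1 -0.7] q [ 0.58 -0.03 -0.46 -0.   -1.14  1.19]
turn [ 0.   0.  -0.5] shift now [0.0189 0.1069 0.0845] shift after turn [0.0179 0.107  0.0845]
(-0.0775, -0.073, 0.0435) [386.53291258 197.37236696]
(-0.0775, -0.059, 0.065) [375.22795286 201.59770417]
(-0.101, 0, 0.068) [309.46257432 228.55187205]
```

View pics/w1.png

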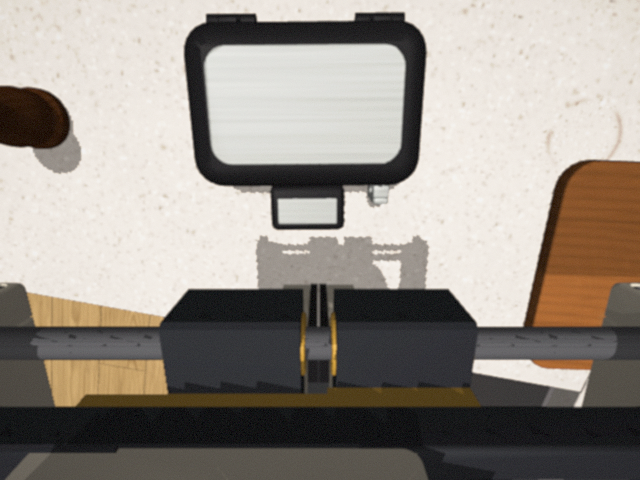

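Wrist view: handle front edge at (308,229), clip at (378,195), both agreeing with my projected model within a few pixels.

move_arm(rows="0 0 -0.5 0.006 0.036 0 0;0 0 0 0.006 0.036 0 0;0 0 0 0.006 0.035 0 0;0 0 0 0 0 0.05 0;0 0 0 0 0 0.05 0;0 0 0 0 0 0.05 0;0 0 0 0 0 0.037 0;0 0 0 0 0 0 0")

```text
t: 3.02
eef_pos: [0.481, -0.0405, 0.0454]
ee_rot: [3.141, 0.006, 0.213]
force: [-0.2, -0.5, 0.5]
width: 0.0002
gripper_force: 0.0
```

Run:
```python
from h import *
plan((-.079,-.094,.047))
```

```text
t 3.02 at press [-0.0809 -0.1151  0.0454] rpy [180.    0.3  12.2] F [-0.2 -0.5  0.5] q [ 0.32  0.27 -0.64 -0.   -0.67  1.46]
turn [0.  0.3 0.1] shift now [ 0.0019 -0.0211 -0.0017] shift after turn [ 0.0019 -0.0211 -0.0016]
```

move_arm(rows="0 0 0 0.002 -0.008 0 0;0 0 0 0 -0.007 0 0;0 0 0 0 -0.003 0 0;0 0 0 0 -0.003 0 0;0 0 0 0 -0.003 0 0;0 0 0 0 -0.003 0 0;0 0 0 0 0 0 0")

```text
t: 3.9
eef_pos: [0.4793, -0.0131, 0.0476]
ee_rot: [3.142, 0.0, 0.215]
force: [0.4, -0.4, 1.2]
width: 0.0007
gripper_force: 0.1
```

move_arm(rows="0 0 0 0 -0.003 0 0;0 0 0 0 -0.003 0 0;0 0 0 0 -0.002 0 0;0 0 0 0 0 0 0")

```text
t: 4.4
eef_pos: [0.4764, -0.0068, 0.0475]
ee_rot: [3.14, 0.003, 0.214]
force: [-0.7, -8.8, 3.6]
width: 0.0008
gripper_force: 4.4
```

Run:
```python
from h import *
plan((-.079,-.076,.047))
p,d=arm.grab_frame("wrist");cv2.imwrite("pics/w2.png",p);np.save("pics/w2.npy",d)
```

```text
t 4.4 at press [-0.0783 -0.0812  0.0475] rpy [179.9   0.2  12.3] F [-0.7 -8.8  3.6] q [ 0.4   0.25 -0.65  0.   -0.67  1.38]
turn [0.1 0.2 0.2] shift now [-0.0006 -0.0052  0.0004] shift after turn [-0.0007 -0.0052  0.0005]
```

View pics/w2.png

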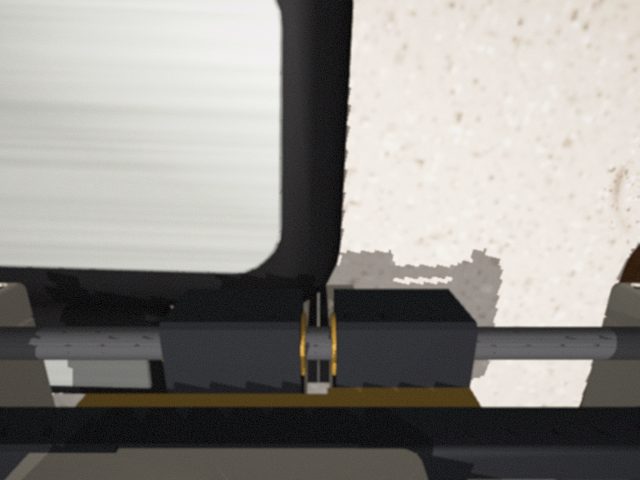

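The clip is hidden behind the finger carriers (dark blocks 165–475, row ~340). I'll check the depth for the actual finger geometry and for press motion.

Run:
```python
from h import *
d=np.load("pics/w2.npy");K,T=Twc("wrist");P=cloud(d,K,T);m=arm.camera_model("wrist")["mount"];Q=cloud(d,K,m)
for u in(180,240,295,312,318,340,400,460): 
  for v in(300,310,350,380): print((u,v),np.round(Q[v,u],3),"press",np.round(wp(P[v,u]),3))
p,d=arm.grab_frame("top");K,T=Twc("top");P=cloud(d,K,T);z=P[...,2]
m=np.zeros(z.shape,bool);m[190:232,265:350]=1;m&=(z>.05)&(z<.12)
d0=np.load("pics/top0.npy");P0=cloud(d0,K,T);m0=np.zeros(z.shape,bool);m0[190:232,265:350]=1;m0&=(P0[...,2]>.05)&(P0[...,2]<.12)
print(P[m].mean(0),P0[m0].mean(0))
p,d=arm.grab_frame("scene");cv2.imwrite("pics/s2.png",cv2.resize(p[200:300,230:350],None,fx=5,fy=5,interpolation=cv2.INTER_CUBIC))
```

```text
(180, 300) [ 0.039 -0.034 -0.07 ] press [-0.039 -0.047  0.117]
(180, 310) [ 0.039 -0.032 -0.075] press [-0.039 -0.049  0.122]
(180, 350) [ 0.033 -0.03  -0.081] press [-0.045 -0.051  0.129]
(180, 380) [ 0.025 -0.031 -0.081] press [-0.053 -0.05   0.129]
(240, 300) [ 0.04  -0.019 -0.07 ] press [-0.039 -0.062  0.118]
(240, 310) [ 0.039 -0.019 -0.074] press [-0.039 -0.062  0.121]
(240, 350) [ 0.033 -0.017 -0.081] press [-0.045 -0.064  0.128]
(240, 380) [ 0.025 -0.018 -0.082] press [-0.053 -0.063  0.129]
(295, 300) [ 0.04  -0.006 -0.07 ] press [-0.039 -0.075  0.118]
(295, 310) [ 0.039 -0.006 -0.075] press [-0.039 -0.075  0.123]
(295, 350) [ 0.033 -0.005 -0.081] press [-0.045 -0.076  0.129]
(295, 380) [ 0.025 -0.006 -0.081] press [-0.053 -0.075  0.129]
(312, 300) [ 0.01  -0.003 -0.009] press [-0.068 -0.078  0.057]
(312, 310) [ 0.011 -0.003 -0.021] press [-0.067 -0.078  0.068]
(312, 350) [ 0.029 -0.002 -0.075] press [-0.049 -0.079  0.123]
(312, 380) [-0.007 -0.003 -0.039] press [-0.086 -0.079  0.086]
(318, 300) [-0.018 -0.     0.048] press [-0.096 -0.081 -0.001]
(318, 310) [-0.024 -0.     0.
[... 285 characters left out ...]

(340, 350) [ 0.033  0.004 -0.082] press [-0.045 -0.085  0.129]
(340, 380) [ 0.026  0.004 -0.082] press [-0.052 -0.085  0.13 ]
(400, 300) [ 0.039  0.02  -0.069] press [-0.039 -0.101  0.116]
(400, 310) [ 0.039  0.019 -0.075] press [-0.039 -0.099  0.122]
(400, 350) [ 0.033  0.017 -0.082] press [-0.045 -0.098  0.129]
(400, 380) [ 0.026  0.018 -0.082] press [-0.052 -0.099  0.13 ]
(460, 300) [-0.018  0.085  0.048] press [-0.096 -0.166 -0.   ]
(460, 310) [ 0.04   0.032 -0.076] press [-0.038 -0.113  0.123]
(460, 350) [ 0.033  0.031 -0.081] press [-0.045 -0.112  0.129]
(460, 380) [ 0.026  0.031 -0.082] press [-0.052 -0.112  0.129]
[0.56475227 0.11148206 0.08609206] [0.55478694 0.08372796 0.08687455]
```

View pics/s2.png

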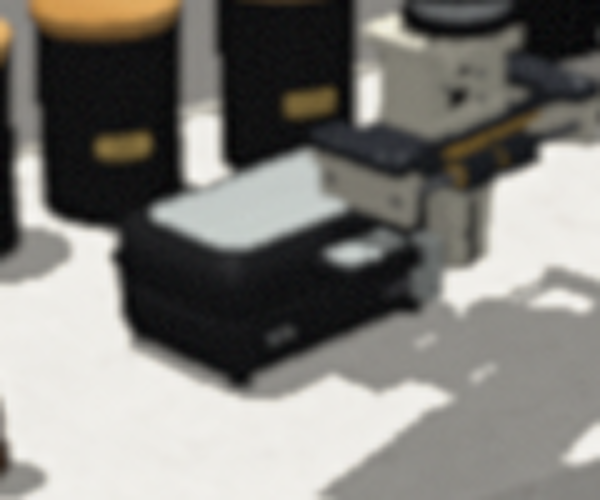

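The finger touches the clip, which shows at (430,265) in the crop, right of the handle panel at (355,250). I'll quantify clip travel and press shift from depth.

Run:
```python
from h import *
K,T=Twc("top");d=arm.grab_frame("top")[1];d0=np.load("pics/top0.npy")
# left edge of press (unoccluded) and front-left
for n,D in(("before",d0),("now",d)):
    P=cloud(D,K,T);W=(P-ORG)@Ro.from_euler("z",YAW).as_matrix();
    m=(W[...,2]>.05)&(W[...,2]<.1)&(abs(W[...,0])<.05)&(W[...,1]>.05)&(W[...,1]<.13);print(n,"left edge",np.percentile(W[m][:,1],[95,99]))
    m=(W[...,2]>.05)&(W[...,2]<.1)&(abs(W[...,1]-.05)<.03)&(abs(W[...,0])<.1);print("back/front",np.percentile(W[m][:,0],[1,5,95,99]))
K,T=Twc("scene");p,D=arm.grab_frame("scene")
W=(cloud(D,K,T)-ORG)@Ro.from_euler("z",YAW).as_matrix()
m=(W[...,2]>.02)&(W[...,2]<.064)&(W[...,0]<-.072)&(W[...,0]>-.095)&(W[...,1]<-.02)&(W[...,1]>-.12)
w=W[m];print(len(w));print(np.histogram(w[:,1],bins=np.arange(-.12,-.015,.005)))
m=(W[...,2]>.07)&(W[...,2]<.1)&(W[...,0]<-.07)&(W[...,0]>-.11)&(abs(W[...,1])<.06);print("handle y",np.percentile(W[m][:,1],[2,98]))
```

```text
before left edge [0.09155263 0.09409883]
back/front [-0.09278474 -0.06564817  0.05728881  0.06981686]
now left edge [0.09392126 0.09602565]
back/front [-0.00689528 -0.00294007  0.0673194   0.07372539]
109
(array([ 0,  0,  0,  0,  3,  8,  5,  7,  7, 12, 11, 14, 11, 15, 15,  0,  1,
        0,  0,  0]), array([-0.12 , -0.115, -0.11 , -0.105, -0.1  , -0.095, -0.09 , -0.085,
       -0.08 , -0.075, -0.07 , -0.065, -0.06 , -0.055, -0.05 , -0.045,
       -0.04 , -0.035, -0.03 , -0.025, -0.02 ]))
handle y [-0.05673644  0.04047951]
```

move_arm(rows="0 0 0 0 -0.001 0 0;0 0 0 0 -0.001 0 0;0 0 0 0 -0.001 0 0;0 0 0 0 0 0 0")

```text
t: 5.15
eef_pos: [0.4755, -0.0043, 0.0474]
ee_rot: [3.14, 0.004, 0.214]
force: [-1.2, -11.7, 5.2]
width: 0.0004
gripper_force: 5.5
```

```bash
cat >> h.py <<'E'
def look():
    K,T=Twc("top");P=cloud(arm.grab_frame("top")[1],K,T);W=(P-ORG)@Ro.from_euler("z",YAW).as_matrix()
    m=(W[...,2]>.05)&(W[...,2]<.1)&(abs(W[...,0])<.05)&(W[...,1]>.05)&(W[...,1]<.15);print("left edge",np.percentile(W[m][:,1],[95,99]))
    K,T=Twc("scene");p,D=arm.grab_frame("scene");W=(cloud(D,K,T)-ORG)@Ro.from_euler("z",YAW).as_matrix()
    m=(W[...,2]>.02)&(W[...,2]<.064)&(W[...,0]<-.072)&(W[...,0]>-.095)&(W[...,1]<-.0)&(W[...,1]>-.12);print("clip left",np.percentile(W[m][:,1],[90,95,98]))
E
python3 - <<'E'
from h import *
plan((-.079,-.076,.047));look()
E
```

```text
t 5.15 at press [-0.0787 -0.0785  0.0474] rpy [179.9   0.2  12.3] F [ -1.2 -11.7   5.2] q [ 0.41  0.25 -0.65  0.   -0.67  1.38]
turn [0.1 0.2 0.2] shift now [-0.0002 -0.0025  0.0004] shift after turn [-0.0003 -0.0025  0.0004]
left edge [0.09523971 0.09822789]
clip left [-0.04685874 -0.04574162 -0.0448547 ]
```

Force is too high for a 2 N slide: the finger's inner edge is probably hitting the lid's lip. Back off, move outwards from the press and retry.

move_arm(rows="0 0 0 0 0.004 0 0;0 0 0 0 0.004 0 0;0 0 0 -0.007 0 0 0;0 0 0 0 -0.003 0 0;0 0 0 0 -0.003 0 0;0 0 0 0 -0.002 0 0;0 0 0 0 0 0 0")

```text
t: 6.12
eef_pos: [0.4698, -0.0043, 0.0476]
ee_rot: [3.141, 0.001, 0.215]
force: [0.0, -6.0, 1.8]
width: 0.0005
gripper_force: 2.7
```

move_arm(rows="0 0 0 0 -0.0015 0 0;0 0 0 0 -0.0015 0 0;0 0 0 0 0 0 0")

```text
t: 6.5
eef_pos: [0.4687, -0.002, 0.0476]
ee_rot: [3.14, 0.002, 0.215]
force: [0.5, -8.2, 2.9]
width: 0.0006
gripper_force: 4.2
```

move_arm(rows="0 0 0 0 0.01 0 0;0 0 0 0 0.03 0 0;0 0 0 0 0.04 -0.04 0;0 0 0 -0.02 0.02 -0.06 0;0 0 0 -0.02 -0.04 -0.06 0;0 0 0 -0.02 -0.04 0 0;0 0 0 0 0 0 0")

```text
t: 7.38
eef_pos: [0.4197, -0.0363, 0.1952]
ee_rot: [-3.14, -0.003, 0.217]
force: [0.9, -1.3, 0.3]
width: 0.0001
gripper_force: 0.0
```

Run:
```python
from h import *
look()
K,T=Twc("wrist");p,d=arm.grab_frame("wrist");np.save("pics/w3.npy",d);np.save("pics/w3T.npy",T)
cv2.imwrite("pics/w3.png",p);plan((-.1,0,.2))
```

```text
left edge [0.09805614 0.10132383]
clip left [-0.04035336 -0.03995297 -0.02958082]
t 7.53 at press [-0.139  -0.0997  0.1943] rpy [-180.    -0.    12.3] F [0.3 0.3 0.4] q [ 0.38 -0.04 -0.57  0.   -1.04  1.4 ]
turn [-0.  -0.   0.2] shift now [ 0.0394 -0.0996 -0.0057] shift after turn [ 0.039  -0.0997 -0.0057]
```

View pics/w3.png

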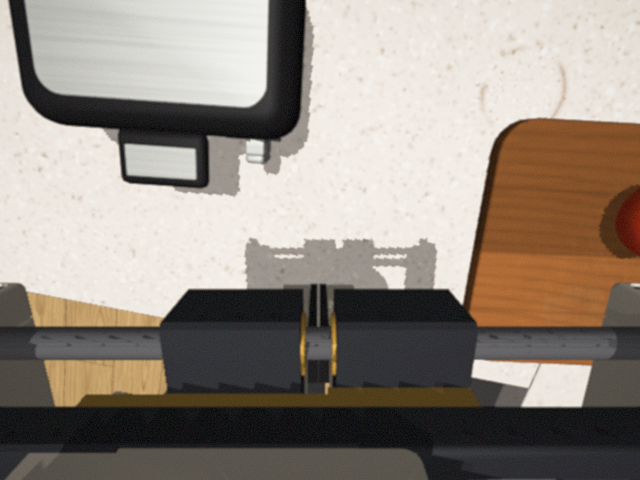

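Wrist view: handle spans columns 120–208 (row 160), clip 247–269 (row 150), press slightly yawed. Compute the clip's position relative to the handle by ray casting.

```bash
cat >> h.py <<'E'
def ray(u,v,z,K,T):
    r=T[:3,:3]@np.array([(u-K[0,2])/K[0,0],(v-K[1,2])/K[1,1],1]);o=T[:3,3];return o+r*(z-o[2])/r[2]
E
python3 - <<'E'
from h import *
K=arm.camera_model("wrist")["mtx"];T=np.load("pics/w3T.npy")
a=ray(122,182,.078,K,T);b=ray(208,187,.078,K,T);c=ray(247,150,.065,K,T);e=ray(269,150,.065,K,T)
ax=(a-b)/np.linalg.norm(a-b);print("handle w",np.linalg.norm(a-b),"yaw",np.degrees(np.arctan2(-ax[0],ax[1])))
mid=(a+b)/2
print("clip y rel",(c-mid)@ax,(e-mid)@ax,"mid press",wp(mid))
d=np.load("pics/w3.npy");P=cloud(d,K,T);W=P-mid
q=P[(np.arange(480)[:,None]>138)&(np.arange(480)[:,None]<164)&(np.arange(640)>242)&(np.arange(640)<275)];q=q[q[:,2]>.03];print(q[:,2].min(),q[:,2].max(),np.percentile((q-mid)@ax,[2,50,98]))
# panel yaw
img=cv2.imread("pics/w3.png");m=(P[...,2]>.075)&(P[...,2]<.1);g=np.argwhere(m)
ys=P[m];print(len(ys))
p,d=arm.grab_frame("top");Kt,Tt=Twc("top");Pt=cloud(d,Kt,Tt);z=Pt[...,2];m=np.zeros(z.shape,bool);m[190:262,265:350]=1;m&=(z>.05)&(z<.1);x=Pt[m]
mm=m.astype(np.uint8);n,l,st,_=cv2.connectedComponentsWithStats(mm);k=1+st[1:,4].argmax()
print(cv2.minAreaRect(Pt[l==k][:,:2].astype(np.float32)*1000))
E
```

```text
handle w 0.06283266814224284 yaw 9.03061678140522
clip y rel -0.057573409890898423 -0.07404736811811134 mid press [-0.09714979  0.01341999  0.078     ]
0.030006364788526585 0.07151927706295774 [-0.07082669 -0.06504097 -0.05589027]
40805
((536.6383056640625, 96.47455596923828), (143.18826293945312, 190.18650817871094), 8.383672714233398)
```

Run:
```python
import cv2,numpy as np
a=cv2.imread("pics/w3.png")[90:200,190:330];cv2.imwrite("pics/c3.png",cv2.resize(a,None,fx=5,fy=5,interpolation=cv2.INTER_CUBIC))
```

```text
(no output)
```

View pics/c3.png

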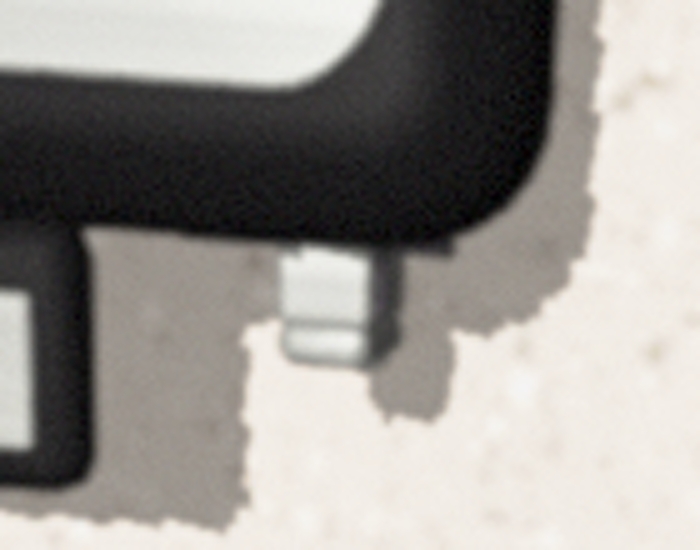

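Crop: the clip is at crop (330,310), and to its right a black lip or rail end juts out at (430,248) to about (450,257). The finger hit this, not the clip. Locate it.

Run:
```python
from h import *
K=arm.camera_model("wrist")["mtx"];T=np.load("pics/w3T.npy")
a=ray(122,182,.078,K,T);b=ray(208,187,.078,K,T);mid=(a+b)/2
for yaw in(8.4,9.0):
  R=Ro.from_euler("z",yaw,degrees=True).as_matrix()
  org=mid-R@np.array([-.099,0,.078]);print(yaw,"org",org)
  for n,u,v,z in(("lip",280,141.4,.055),("lip",280,141.4,.04),("clipfrontL",247.5,161,.062),("clipfrontR",264,162,.062),("panel c",0,0,0)):
    if u: print(n,z,R.T@(ray(u,v,z,K,T)-org))
```

```text
8.4 org [5.36133451e-01 9.62196585e-02 1.38777878e-17]
lip 0.055 [-0.06323472 -0.08072281  0.055     ]
lip 0.04 [-0.06361917 -0.07923208  0.04      ]
clipfrontL 0.062 [-0.07921508 -0.0571981   0.062     ]
clipfrontR 0.062 [-0.07909051 -0.06980327  0.062     ]
9.0 org [5.35976635e-01 9.72444508e-02 1.38777878e-17]
lip 0.055 [-0.064082   -0.08109291  0.055     ]
lip 0.04 [-0.06445081 -0.07959823  0.04      ]
clipfrontL 0.062 [-0.07981514 -0.05740215  0.062     ]
clipfrontR 0.062 [-0.07982256 -0.07000793  0.062     ]
```

Run:
```python
from h import *
K=arm.camera_model("wrist")["mtx"];d=np.load("pics/w3.npy");Q=cloud(d,K,arm.camera_model("wrist")["mount"])
for u in(308,312,324,328):
  print(u,[(v,)+tuple(np.round(Q[v,u]*1000).astype(int)) for v in range(282,330,4) if np.isfinite(Q[v,u]).all()])
s,D=arm.grab_frame("scene");K,T=Twc("scene");st=arm.get_state();R=Ro.from_euler("xyz",st["ee_rot"]).as_matrix()
L=(cloud(D,K,T)-st["eef_pos"])@R
for z0 in(.004,-.005,-.015,-.025,-.035,-.045,-.055,-.065,-.075):
  m=(abs(L[...,2]-z0)<.004)&(abs(L[...,0])<.06)&(abs(L[...,1])<.12)
  q=L[m];print(z0,len(q),np.round(np.percentile(q[:,:2],[3,97],axis=0)*1000) if len(q)>3 else "")
v,u=np.nonzero((abs(L[...,2]+.03)<.05)&(abs(L[...,0])<.06)&(abs(L[...,1])<.12));print(u.min(),u.max(),v.min(),v.max())
c=s[max(v.min()-20,0):v.max()+20,max(u.min()-20,0):u.max()+20];cv2.imwrite("pics/s3.png",cv2.resize(c,None,fx=4.5,fy=4.5,interpolation=cv2.INTER_CUBIC)[:600,:800])
```

```text
308 [(282, np.int64(-68), np.int64(-11), np.int64(195)), (286, np.int64(12), np.int64(-5), np.int64(1)), (290, np.int64(12), np.int64(-5), np.int64(-3)), (294, np.int64(12), np.int64(-5), np.int64(-7)), (298, np.int64(11), np.int64(-5), np.int64(-10)), (302, np.int64(10), np.int64(-5), np.int64(-10)), (306, np.int64(11), np.int64(-4), np.int64(-17)), (310, np.int64(10), np.int64(-4), np.int64(-19)), (314, np.int64(10), np.int64(-4), np.int64(-22)), (318, np.int64(11), np.int64(-4), np.int64(-26)), (322, np.int64(10), np.int64(-4), np.int64(-29)), (326, np.int64(33), np.int64(-3), np.int64(-71))]
312 [(282, np.int64(-68), np.int64(-6), np.int64(194)), (286, np.int64(10), np.int64(-3), np.int64(5)), (290, np.int64(10), np.int64(-3), np.int64(1)), (294, np.int64(10), np.int64(-3), np.int64(-4)), (298, np.int64(10), np.int64(-3), np.int64(-8)), (302, np.int64(10), np.int64(-3), np.int64(-11)), (306, np.int64(10), np.int64(-3), np.int64(-15)), (310, np.int64(10), np.int64(-3), np.int64(-19)), (314, np.int64(10), np.int64(-3), np.int64(-22)), (318, np.int64(10), np.int64(-3), np.int64(-26)
[... 928 characters left out ...]
t64(-11)), (302, np.int64(9), np.int64(4), np.int64(-10)), (306, np.int64(8), np.int64(4), np.int64(-11)), (310, np.int64(6), np.int64(4), np.int64(-10)), (314, np.int64(12), np.int64(4), np.int64(-25)), (318, np.int64(11), np.int64(3), np.int64(-26)), (322, np.int64(10), np.int64(3), np.int64(-29)), (326, np.int64(32), np.int64(2), np.int64(-69))]
0.004 22 [[-14. -19.]
 [  8.  14.]]
-0.005 31 [[-14. -21.]
 [  9.  14.]]
-0.015 30 [[-15. -22.]
 [  7.  13.]]
-0.025 28 [[-15. -21.]
 [  9.  20.]]
-0.035 36 [[-17. -22.]
 [  8.  17.]]
-0.045 30 [[-16. -26.]
 [  6.  20.]]
-0.055 22 [[-36. -87.]
 [ 30.  87.]]
-0.065 132 [[-43. -92.]
 [ 36.  86.]]
-0.075 167 [[-42. -90.]
 [ 32.  85.]]
312 369 178 214
```

View pics/s3.png

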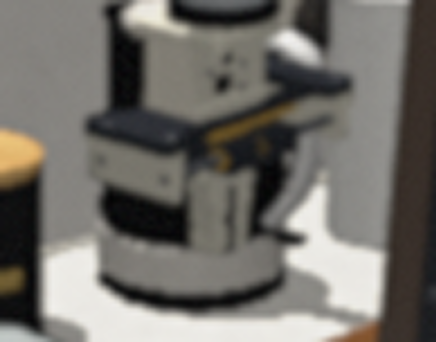

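```bash
sed -i 's/^YAW=.*/YAW=np.radians(8.7);ORG=np.array([.536,.0967,0.])/' h.py
python3 - <<'E'
from h import *
K=arm.camera_model("wrist")["mtx"];d=np.load("pics/w3.npy");Q=cloud(d,K,arm.camera_model("wrist")["mount"])*1000
for v in(285,287,289):
  m=(abs(Q[v,:,0])<20)&(Q[v,:,2]<15);u=np.nonzero(m)[0];print(v,u.min(),u.max(),Q[v,u.min()],Q[v,u.max()])
plan((-.089,-.110,.047))
E
```

```text
285 283 352 [ 12.12551761 -16.23879532   2.04095281] [11.85058594 15.21672513  2.64072926]
287 282 353 [ 12.23063626 -16.45602899  -0.43583566] [11.6545736  15.51067414  0.83748516]
289 303 332 [12.57211834 -6.92196211 -3.38669156] [11.81669315  5.9166922  -1.71121307]
t 7.62 at press [-0.1341 -0.1158  0.1938] rpy [180.    0.   12.3] F [ 0.2  0.3 -0.2] q [ 0.38 -0.04 -0.57  0.   -1.04  1.4 ]
turn [0.  0.  3.6] shift now [ 0.0455 -0.003   0.1468] shift after turn [ 0.0451 -0.0058  0.1468]
```

move_arm(rows="0 0 3.6 0 0 0 0;0 0 0 0.022 0 0.05 0;0 0 0 0.022 0 0.05 0;0 0 0 0 -0.006 0.048 0;0 0 0 0 0 0 0;0 0 0 0 -0.01 0 0;0 0 0 0 -0.005 0 0;0 0 0 0 0 0 0")

```text
t: 8.62
eef_pos: [0.4619, -0.0094, 0.0479]
ee_rot: [-3.141, -0.003, 0.153]
force: [0.1, 0.3, -0.1]
width: 0.0006
gripper_force: 0.0
```

Run:
```python
from h import *
plan((-.089,-.088,.045))
```

```text
t 8.62 at press [-0.0893 -0.0937  0.0479] rpy [-180.    -0.2    8.7] F [ 0.1  0.3 -0.1] q [ 0.41  0.23 -0.69  0.   -0.65  1.32]
turn [-0.  -0.2  0. ] shift now [ 0.0003 -0.0057  0.0029] shift after turn [ 0.0003 -0.0057  0.0029]
```

move_arm(rows="0 0 0 0 -0.004 0.002 0;0 0 0 0 -0.002 0 0;0 0 0 0 -0.002 0 0;0 0 0 0 -0.002 0 0;0 0 0 0 0 0 0")

```text
t: 9.25
eef_pos: [0.4594, -0.0003, 0.0442]
ee_rot: [3.141, 0.0, 0.152]
force: [-0.3, -1.4, 1.0]
width: 0.0007
gripper_force: 0.8
```

move_arm(rows="0 0 0 0 -0.002 0 0;0 0 0 0 -0.002 0 0;0 0 0 0 0 0 0")

```text
t: 9.62
eef_pos: [0.4588, 0.0037, 0.0442]
ee_rot: [3.142, 0.0, 0.152]
force: [-0.1, -0.7, 1.3]
width: 0.0007
gripper_force: 0.9
```

Low, steady force now: the clip is sliding.

move_arm(rows="0 0 0 0 -0.002 0 0;0 0 0 0 -0.002 0 0;0 0 0 0 -0.002 0 0;0 0 0 0 0 0 0")

```text
t: 10.12
eef_pos: [0.4579, 0.0097, 0.0442]
ee_rot: [-3.142, 0.0, 0.152]
force: [-0.2, -1.3, 0.5]
width: 0.0001
gripper_force: 0.8
```

move_arm(rows="0 0 0 0 -0.0015 0 0;0 0 0 0 -0.0015 0 0;0 0 0 0 0 0 0")

```text
t: 10.5
eef_pos: [0.4574, 0.0125, 0.0442]
ee_rot: [3.142, 0.0, 0.152]
force: [0.4, -1.9, 1.8]
width: 0.0004
gripper_force: 1.2
```

move_arm(rows="0 0 0 0 -0.0015 0 0;0 0 0 0 -0.0015 0 0;0 0 0 0 0 0 0")

```text
t: 10.88
eef_pos: [0.4565, 0.0148, 0.0441]
ee_rot: [3.141, 0.001, 0.152]
force: [0.8, -6.9, 1.5]
width: 0.0002
gripper_force: 3.7
```

move_arm(rows="0 0 0 0 0.015 0 0;0 0 0 -0.03 0.02 0 0;0 0 0 -0.03 0 -0.05 0;0 0 0 -0.01 -0.05 -0.05 0;0 0 0 0 -0.05 -0.05 0;0 0 0 0 0 0 0;0 0 0 0 0 0 0")

```text
t: 11.75
eef_pos: [0.3808, 0.0574, 0.182]
ee_rot: [-3.141, -0.0, 0.152]
force: [0.4, -0.1, 0.3]
width: 0.0005
gripper_force: 0.0
```

Run:
```python
from h import *
K,T=Twc("wrist");p,d=arm.grab_frame("wrist");np.save("pics/w4.npy",d);np.save("pics/w4T.npy",T)
cv2.imwrite("pics/w4.png",p);plan((-.16,0,.2))
```

```text
t 11.8 at press [-0.1597 -0.0159  0.1815] rpy [1.8e+02 1.0e-01 8.7e+00] F [-0.  -0.6  0.4] q [ 0.67 -0.1  -0.66 -0.   -1.01  1.05]
turn [ 0.   0.1 -0. ] shift now [-0.0003 -0.0159 -0.0185] shift after turn [-0.0003 -0.0159 -0.0185]
```

View pics/w4.png

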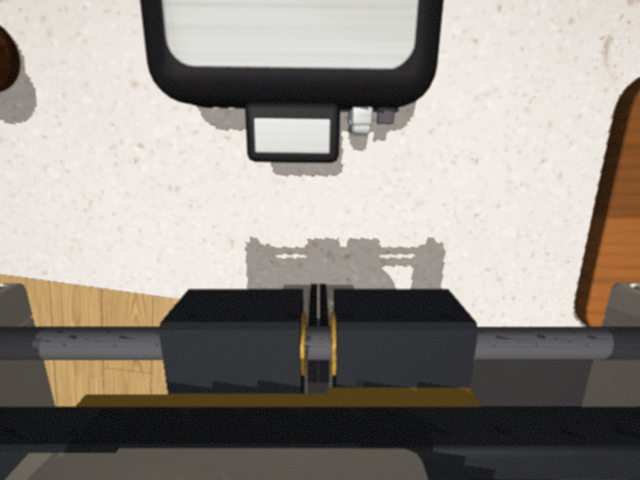

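The clip (360,120) is now beside the handle (247–340, front edge row 161), and the freed lip shows at (386,116). Now update the pose and plan the lid.

Run:
```python
from h import *
K=arm.camera_model("wrist")["mtx"];T=np.load("pics/w4T.npy")
a=ray(248,161,.075,K,T);b=ray(339,161,.075,K,T);ax=(a-b);print(np.linalg.norm(ax),"yaw",np.degrees(np.arctan2(-ax[0],ax[1])))
print("mid press",wp((a+b)/2))
c=ray(349,125,.065,K,T);e=ray(370,125,.065,K,T);print(wp(c),wp(e))
R1=Ro.from_euler("y",-np.radians(50))*Ro.from_euler("x",np.pi)
# tip/tool in press frame at 50deg: axis, upper face normal
print("z",R1.apply([0,0,1]),"x",R1.apply([1,0,0]))
```

```text
0.06326564517627613 yaw 8.721326675259508
mid press [-0.09954602  0.00207465  0.075     ]
[-0.07549152 -0.03673006  0.065     ] [-0.07548638 -0.05148504  0.065     ]
z [ 7.66044443e-01 -1.22464680e-16 -6.42787610e-01] x [6.42787610e-01 6.16297582e-33 7.66044443e-01]
```

```bash
sed -i 's/ORG=np.array.*/ORG=np.array([.5357,.0987,0.])/' h.py
cat >> h.py <<'E'
def path(th,p=30,s=.03,gap=0.):
    p=np.radians(p);a=np.array([np.sin(p),-np.cos(p)]);n=np.array([np.cos(p),np.sin(p)])
    E=np.array([.067,.05])+.169*np.array([-np.cos(th+.107),np.sin(th+.107)])
    t=E+(s-.008)*a-.012*n if th<np.pi/2-(np.pi/2-np.radians(90)+p) else E+s*np.array([np.cos(th),-np.sin(th)])-.008*a-.012*n
    return t-gap*n
E
python3 - <<'E'
from h import *
for th in np.arange(0,1.81,.15): print(round(th,2),np.round(path(th,s=.03 if th<.7 else .018),4))
plan((-.16,0,.14),30)
E
```

```text
0.0 [-0.1004  0.043 ]
0.15 [-0.0958  0.0679]
0.3 [-0.0876  0.0918]
0.45 [-0.0758  0.1143]
0.6 [-0.0609  0.1347]
0.75 [-0.049   0.1631]
0.9 [-0.0287  0.1782]
1.05 [-0.0064  0.1901]
1.2 [0.0151 0.1973]
1.35 [0.0374 0.2013]
1.5 [0.06   0.2019]
1.65 [0.0825 0.1991]
1.8 [0.1043 0.1929]
t 11.8 at press [-0.1597 -0.0179  0.1815] rpy [1.8e+02 1.0e-01 8.7e+00] F [-0.  -0.6  0.4] q [ 0.67 -0.1  -0.66 -0.   -1.01  1.05]
turn [ 0.  30.1 -0. ] shift now [-0.0002 -0.018   0.0415] shift after turn [-0.021  -0.0179  0.0358]
```

move_arm(rows="0 10 0 0 -0.006 0 0;0 10 0 0 -0.006 0 0;0 10 0 0 -0.006 0 0;0 0 0 0 0 0 0")

```text
t: 12.3
eef_pos: [0.4061, 0.0707, 0.2275]
ee_rot: [-3.125, -0.449, 0.151]
force: [0.2, -0.5, -0.7]
width: 0.0003
gripper_force: 0.0
```

Run:
```python
from h import *
plan((-.15,0,.1),30)
```

```text
t 12.3 at press [-0.1323 -0.0081  0.2275] rpy [-179.   -25.8    8.7] F [ 0.2 -0.5 -0.7] q [ 0.91 -0.43 -1.02  0.47 -0.69  0.5 ]
turn [-0.9  4.2 -0.1] shift now [-0.0713 -0.0063  0.1073] shift after turn [-0.0791 -0.0081  0.1016]
```

Run:
```python
from h import *
plan((-.145,0,.07),25)
for th in (0,.1,.2): print(path(th,25))
```

```text
t 12.3 at press [-0.1323 -0.0081  0.2275] rpy [-179.   -25.8    8.7] F [ 0.2 -0.5 -0.7] q [ 0.91 -0.43 -1.02  0.47 -0.69  0.5 ]
turn [-0.9 -0.8 -0. ] shift now [-0.0799 -0.0058  0.1365] shift after turn [-0.0781 -0.0081  0.1374]
[-0.10261157  0.04303832]
[-0.09997026  0.05972351]
[-0.09567641  0.07606165]
```

move_arm(rows="-0.9 0 0 -0.02 -0.004 0.034 0;0 0 0 -0.02 -0.004 0.034 0;0 0 0 -0.02 0 0.034 0;0 0 0 -0.018 0 0.034 0;0 0 0 0 0 0 0")

```text
t: 12.92
eef_pos: [0.4324, 0.0698, 0.133]
ee_rot: [-3.106, -0.33, 0.151]
force: [-0.4, -0.9, 0.6]
width: 0.0006
gripper_force: 0.0
```

Run:
```python
from h import *
plan((-.125,0,.042),25)
```

```text
t 12.93 at press [-0.1065 -0.0129  0.133 ] rpy [-178.   -18.9    8.7] F [-0.4 -0.9  0.6] q [ 0.72 -0.15 -1.02  0.36 -0.42  0.7 ]
turn [-2.   6.1 -0.2] shift now [-0.047  -0.01    0.0805] shift after turn [-0.0552 -0.0129  0.0747]
```

```bash
cat > kin.py <<'E'
import numpy as np
from scipy.optimize import least_squares
from scipy.spatial.transform import Rotation as Ro
from h import pw,YAW
D=[([1.541,.359,.011],[.2108,.6407,.2336],[180,0,-18.2]),([.58,-.03,-.46],[.4429,.0609,.2345],[180,0,11.6]),([.32,.27,-.64],[.481,-.0405,.0454],[180,.3,12.2]),
([.40,.25,-.65],[.4764,-.0068,.0475],[180,.2,12.3]),([.38,-.04,-.57],[.4195,-.0365,.1943],[180,0,12.3]),([.41,.23,-.69],[.4619,-.0094,.0479],[180,0,8.7]),
([.67,-.1,-.66],[.3808,.0574,.1815],[180,0,8.7]),([.91,-.43,-1.02],[.4061,.0707,.2275],[-179,-25.8,8.7]),([.72,-.15,-1.02],[.4324,.0698,.133],[-178,-18.9,8.7])]
ax=lambda e:Ro.from_euler("xyz",e,degrees=True).apply([0,0,1])
def wrist(q,k):
    r0,L1,L2,o,h,d,Lt=k;b=q[1]-q[2]
    rho=r0+L1*np.sin(q[1])+L2*np.cos(b)+o*np.sin(b);z=h+L1*np.cos(q[1])-L2*np.sin(b)+o*np.cos(b)
    c,s=np.cos(q[0]),np.sin(q[0]);return np.array([rho*c+d*s,rho*s-d*c,z])
f=lambda k:np.concatenate([wrist(q,k)+k[6]*ax(e)-p for q,p,e in D]+[[.02*(k[3]),.01*(k[0])]])
k=least_squares(f,[0,.5,.45,0,.35,.19,.25]).x
def ik(p,a,p0=None):
    w=np.array(p)-k[6]*np.array(a)
    r=least_squares(lambda q:wrist(q,k)-w,[.6,0,-.6]);return r.x,np.abs(r.fun).max()
if __name__=="__main__":
    print(np.round(k,3),np.round(np.abs(f(k)).max(),4))
    for z,x in((.043,-.1025),(.1,-.09),(.16,-.05),(.2,.0),(.2,.06)):
      for tilt in(15,25,35,45,55):
        o=[]
        for az in(0,45,-45,90,-90):
          t=np.radians(tilt);g=np.radians(az)+YAW;a=[np.sin(t)*np.cos(g),np.sin(t)*np.sin(g),-np.cos(t)]
          q,e=ik(pw((x,0,z)),a);o.append(f"{az}:{q[2]:.2f}{'' if e<.003 else '!'}")
        print(x,z,tilt,o)
E
python3 kin.py
```

```text
[0.022 0.549 0.436 0.015 0.292 0.185 0.429] 0.0523
-0.1025 0.043 15 ['0:-1.02', '45:-0.94', '-45:-0.92', '90:-0.74', '-90:-0.73']
-0.1025 0.043 25 ['0:-1.23', '45:-1.05', '-45:-1.02', '90:-0.72', '-90:-0.69']
-0.1025 0.043 35 ['0:-1.61', '45:-1.15', '-45:-1.10', '90:-0.68', '-90:-0.64']
-0.1025 0.043 45 ['0:-1.61!', '45:-1.21', '-45:-1.14', '90:-0.62', '-90:-0.58']
-0.1025 0.043 55 ['0:-1.61!', '45:-1.22', '-45:-1.15', '90:-0.56', '-90:-0.51']
-0.09 0.1 15 ['0:-0.92', '45:-0.84', '-45:-0.83', '90:-0.66', '-90:-0.64']
-0.09 0.1 25 ['0:-1.11', '45:-0.95', '-45:-0.93', '90:-0.64', '-90:-0.61']
-0.09 0.1 35 ['0:-1.33', '45:-1.05', '-45:-1.01', '90:-0.61', '-90:-0.57']
-0.09 0.1 45 ['0:-1.59!', '45:-1.14', '-45:-1.08', '90:-0.58', '-90:-0.53']
-0.09 0.1 55 ['0:-1.61!', '45:-1.18', '-45:-1.11', '90:-0.53', '-90:-0.48']
-0.05 0.16 15 ['0:-0.75', '45:-0.67', '-45:-0.66', '90:-0.50', '-90:-0.48']
-0.05 0.16 25 ['0:-0.93', '45:-0.79', '-45:-0.77', '90:-0.49', '-90:-0.46']
-0.05 0.16 35 ['0:-1.12', '45:-0.90', '-45:-0.86', '90:-0.47', '-90:-0.44']
-0.05 0.16 45 ['0:-1.33', '45:-0.99', '-45:-0.94', '90:-0.45', '-90:-0.41']
-0.05 0.16 55 ['0:-1.55!', '45:-1.06', '-45:-1.01', '90:-0.42', '-90:-0.37']
0.0 0.2 15 ['0:-0.59', '45:-0.51', '-45:-0.50', '90:-0.33', '-90:-0.31']
0.0 0.2 25 ['0:-0.76', '45:-0.63', '-45:-0.61', '90:-0.33', '-90:-0.30']
0.0 0.2 35 ['0:-0.95', '45:-0.74', '-45:-0.71', '90:-0.32', '-90:-0.28']
0.0 0.2 45 ['0:-1.15', '45:-0.85', '-45:-0.81', '90:-0.31', '-90:-0.26']
0.0 0.2 55 ['0:-1.38', '45:-0.93', '-45:-0.88', '90:-0.29', '-90:-0.24']
0.06 0.2 15 ['0:-0.46', '45:-0.38', '-45:-0.37', '90:-0.19', '-90:-0.17']
0.06 0.2 25 ['0:-0.65', '45:-0.51', '-45:-0.49', '90:-0.18', '-90:-0.16']
0.06 0.2 35 ['0:-0.83', '45:-0.62', '-45:-0.60', '90:-0.18', '-90:-0.14']
0.06 0.2 45 ['0:-1.02', '45:-0.73', '-45:-0.69', '90:-0.16', '-90:-0.12']
0.06 0.2 55 ['0:-1.23', '45:-0.82', '-45:-0.77', '90:-0.15', '-90:-0.10']
```

Run:
```python
from h import *
for th in np.arange(0,.5,.1): print(path(th,15,.03))
plan((-.125,0,.133),14);plan((-.125,0,.045),14)
```

```text
[-0.10693057  0.04369232]
[-0.10428926  0.06037751]
[-0.0999954   0.07671565]
[-0.09409191  0.0925435 ]
[-0.08663775  0.10770291]
t 12.93 at press [-0.1065 -0.0129  0.133 ] rpy [-178.   -18.9    8.7] F [-0.4 -0.9  0.6] q [ 0.72 -0.15 -1.02  0.36 -0.42  0.7 ]
turn [-2.  -4.9  0. ] shift now [-0.0175 -0.0131 -0.0055] shift after turn [-0.0179 -0.0129 -0.0045]
t 12.93 at press [-0.1065 -0.0129  0.133 ] rpy [-178.   -18.9    8.7] F [-0.4 -0.9  0.6] q [ 0.72 -0.15 -1.02  0.36 -0.42  0.7 ]
turn [-2.  -4.9  0. ] shift now [-0.046  -0.0101  0.0777] shift after turn [-0.0392 -0.0129  0.0809]
```

move_arm(rows="-2 -5 0 0 -0.006 0 0;0 0 0 -0.01 -0.007 0 0;0 0 0 -0.01 0 0 0;0 0 0 -0.009 0 0.03 0;0 0 0 -0.007 0 0.03 0;0 0 0 0 0 0 0")

```text
t: 13.68
eef_pos: [0.4199, 0.081, 0.0787]
ee_rot: [-3.13, -0.226, 0.155]
force: [-0.0, 0.0, 0.2]
width: 0.0004
gripper_force: 0.0
```

Run:
```python
from h import *
plan((-.125,0,.045),14)
```

```text
t 13.68 at press [-0.1171 -0.      0.0787] rpy [-179.3  -13.     8.9] F [-0.   0.   0.2] q [ 0.74 -0.01 -1.02  0.31 -0.38  0.7 ]
turn [-0.7  1.   0.2] shift now [-0.0152  0.0003  0.031 ] shift after turn [-0.0158 -0.      0.0308]
```

move_arm(rows="0 -2 0 -0.008 0 0.01 0;0 0 0 -0.004 0 0.015 0;0 0 0 -0.002 0 0.013 0;0 0 0 0 0 0 0")

```text
t: 14.18
eef_pos: [0.418, 0.0807, 0.0431]
ee_rot: [-3.125, -0.182, 0.156]
force: [-0.2, -0.3, 0.4]
width: 0.0005
gripper_force: 0.0
```

Run:
```python
from h import *
plan((-.11,0,.043),12)
```

```text
t 14.18 at press [-0.1191 -0.      0.0431] rpy [-179.   -10.4    9. ] F [-0.2 -0.3  0.4] q [ 0.72  0.09 -1.02  0.27 -0.31  0.75]
turn [-1.   1.6  0.2] shift now [0.0089 0.     0.0017] shift after turn [ 0.0089 -0.      0.002 ]
```

move_arm(rows="0 0 0 0.005 0 0 0;0 2 0 0.004 0 0 0;0 1 0 0 0 0 0;0 0 0 0 0 0 0")

```text
t: 14.68
eef_pos: [0.4338, 0.0813, 0.0525]
ee_rot: [-3.115, -0.218, 0.155]
force: [-5.3, 0.1, 0.2]
width: 0.0003
gripper_force: 2.0
```

Run:
```python
from h import *
plan(np.insert(path(.15,13,.03),1,0),13);plan(np.insert(path(.0,13,.03),1,0),13)
```

```text
t 14.68 at press [-0.1034 -0.0018  0.0525] rpy [-178.5  -12.5    8.9] F [-5.3  0.1  0.2] q [ 0.69  0.08 -1.02  0.31 -0.29  0.74]
turn [-1.6  0.5  0.2] shift now [ 0.0037 -0.0023 -0.0158] shift after turn [ 0.0039 -0.0018 -0.0158]
t 14.68 at press [-0.1034 -0.0018  0.0525] rpy [-178.5  -12.5    8.9] F [-5.3  0.1  0.2] q [ 0.69  0.08 -1.02  0.31 -0.29  0.74]
turn [-1.6  0.5  0.2] shift now [-0.0061 -0.0016  0.0075] shift after turn [-0.0062 -0.0018  0.0074]
```

move_arm(rows="0 0 0 0.001 0 -0.004 0;0 0 0 0.001 0 -0.004 0;0 0 0 0.001 0 -0.004 0;0 0 0 0 0 0 0")

```text
t: 15.18
eef_pos: [0.4354, 0.0824, 0.0654]
ee_rot: [-3.113, -0.22, 0.156]
force: [-1.1, -0.1, -1.5]
width: 0.0006
gripper_force: 0.9
```

```bash
cat >> h.py <<'E'
def lid():
    K,T=Twc("scene");p,D=arm.grab_frame("scene");W=(cloud(D,K,T)-ORG)@Ro.from_euler("z",YAW).as_matrix()
    m=(W[...,2]>.08)&(W[...,2]<.3)&(abs(W[...,0])<.045)&(abs(W[...,1])<.07)&(p.min(-1)>120)
    w=W[m];print(len(w),"panel z vs x",np.round(np.polyfit(w[:,0],w[:,2],1),3),"x",w[:,0].min(),w[:,0].max());return p
E
python3 - <<'E'
from h import *
plan(np.insert(path(.25,13,.03),1,0),13);p=lid();cv2.imwrite("pics/s5.png",cv2.resize(p[190:300,220:360],None,fx=5,fy=5,interpolation=cv2.INTER_CUBIC))
E
```

```text
t 15.18 at press [-0.1016 -0.0009  0.0654] rpy [-178.4  -12.6    8.9] F [-1.1 -0.1 -1.5] q [ 0.7   0.05 -0.98  0.27 -0.34  0.78]
turn [-1.7  0.4  0.2] shift now [ 0.0077 -0.0014 -0.0182] shift after turn [ 0.0078 -0.0009 -0.0182]
155 panel z vs x [-0.104  0.097] x -0.037966138556847266 0.044657941428688376
```

View pics/s5.png

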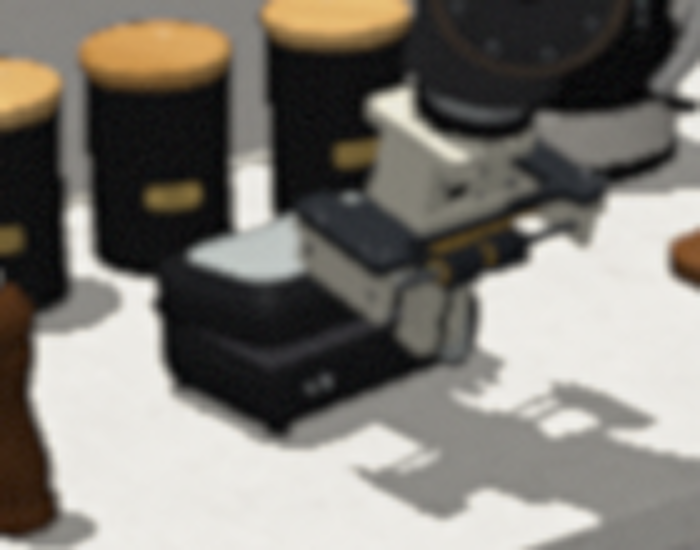

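The lid is up by about 0.1 rad (lid line separated from the base), with light force. I'll follow the arc.

move_arm(rows="0 0 0 0.004 0 -0.0075 0;0 0 0 0.004 0 -0.0075 0;0 0 0 0.0045 0 -0.0075 0;0 0 0 0.0045 0 -0.007 0;0 0 0 0.005 0 -0.007 0;0 0 0 0 0 0 0")

```text
t: 15.98
eef_pos: [0.4493, 0.0837, 0.1062]
ee_rot: [-3.113, -0.22, 0.155]
force: [-3.5, 2.5, 0.3]
width: 0.0008
gripper_force: 1.5
```

Run:
```python
from h import *
for th in(.4,.5,.6): plan(np.insert(path(th,20,.03),1,0),20)
lid()
```

```text
t 15.97 at press [-0.0876 -0.0017  0.1062] rpy [-178.4  -12.6    8.9] F [-3.5  2.5  0.3] q [ 0.69  0.   -0.87  0.18 -0.5   0.89]
turn [-1.7  7.4  0.1] shift now [ 0.0033 -0.0017 -0.0003] shift after turn [ 0.0033 -0.0017  0.0001]
t 15.97 at press [-0.0876 -0.0017  0.1062] rpy [-178.4  -12.6    8.9] F [-3.5  2.5  0.3] q [ 0.69  0.   -0.87  0.18 -0.5   0.89]
turn [-1.7  7.4  0.1] shift now [ 0.0152 -0.002  -0.0123] shift after turn [ 0.0166 -0.0017 -0.0103]
t 15.97 at press [-0.0876 -0.0017  0.1062] rpy [-178.4  -12.6    8.9] F [-3.5  2.5  0.3] q [ 0.69  0.   -0.87  0.18 -0.5   0.89]
turn [-1.7  7.4  0.1] shift now [ 0.0282 -0.0023 -0.0231] shift after turn [ 0.0309 -0.0017 -0.0194]
63 panel z vs x [-0.371  0.118] x -0.024596796368820603 0.04458060401446713
```

Run:
```python
from h import *
p=np.radians(12.6);X=np.array([np.cos(p),np.sin(p)]);Z=np.array([np.sin(p),-np.cos(p)])
prev=np.array([-.0876,.1062])
for th in np.arange(.4,1.8,.1):
    t=path(th,12.6,.028 if th<1.34 else .02);d=t-prev;print(round(th,1),np.round(t,4),"tool",np.round([d@X,d@Z],4));prev=t
```

```text
0.4 [-0.0881  0.1099] tool [ 0.0003 -0.0037]
0.5 [-0.0792  0.1243] tool [ 0.0118 -0.012 ]
0.6 [-0.0688  0.1376] tool [ 0.013  -0.0108]
0.7 [-0.0572  0.1499] tool [ 0.014  -0.0095]
0.8 [-0.0445  0.161 ] tool [ 0.0149 -0.008 ]
0.9 [-0.0307  0.1707] tool [ 0.0156 -0.0065]
1.0 [-0.0159  0.179 ] tool [ 0.0162 -0.0049]
1.1 [-0.0005  0.1858] tool [ 0.0166 -0.0033]
1.2 [0.0156 0.191 ] tool [ 0.0168 -0.0016]
1.3 [0.0321 0.1946] tool [0.0169 0.0001]
1.4 [0.0462 0.2041] tool [ 0.0158 -0.0062]
1.5 [0.0611 0.2041] tool [0.0145 0.0033]
1.6 [0.0759 0.2026] tool [0.0141 0.0047]
1.7 [0.0905 0.1997] tool [0.0136 0.0061]
```

move_arm(rows="0 0 0 0.004 0 -0.006 0;0 0 0 0.006 0 -0.006 0;0 0 0 0.0065 0 -0.0055 0;0 0 0 0.0065 0 -0.0055 0;0 0 0 0.007 0 -0.005 0;0 0 0 0.007 0 -0.005 0;0 0 0 0.0075 0 -0.004 0;0 0 0 0 0 0 0")

```text
t: 17.02
eef_pos: [0.4849, 0.0881, 0.152]
ee_rot: [-3.113, -0.221, 0.156]
force: [-1.5, 0.3, 1.0]
width: 0.0004
gripper_force: 0.7
```

Run:
```python
from h import *
plan(np.insert(path(.8,12.6,.028),1,0),12.6)
lid()
```

```text
t 17.02 at press [-0.0519 -0.0027  0.152 ] rpy [-178.4  -12.6    8.9] F [-1.5  0.3  1. ] q [ 0.64  0.   -0.72  0.13 -0.65  1.  ]
turn [-1.7 -0.   0.2] shift now [ 0.0092 -0.0029 -0.0071] shift after turn [ 0.0092 -0.0027 -0.0072]
2 panel z vs x [-0.45   0.157] x -0.0030338774213581957 0.012875373379580096
```

move_arm(rows="0 0 0 0.008 0 -0.005 0;0 0 0 0.0075 0 -0.004 0;0 0 0 0.008 0 -0.0035 0;0 0 0 0.008 0 -0.003 0;0 0 0 0.008 0 -0.0025 0;0 0 0 0.008 0 -0.002 0;0 0 0 0.0083 0 -0.002 0;0 0 0 0 0 0 0")

```text
t: 18.08
eef_pos: [0.5338, 0.095, 0.185]
ee_rot: [-3.114, -0.22, 0.156]
force: [-0.1, 0.4, 0.0]
width: 0.0006
gripper_force: 0.1
```

move_arm(rows="0 0 0 0.0083 0 -0.001 0;0 0 0 0.0083 0 -0.001 0;0 0 0 0.0083 0 0 0;0 0 0 0 0 0 0")

```text
t: 18.58
eef_pos: [0.5574, 0.0987, 0.1922]
ee_rot: [-3.114, -0.22, 0.156]
force: [0.6, 0.1, -1.0]
width: 0.0007
gripper_force: 0.0
```

Run:
```python
from h import *
plan(np.insert(path(1.2,12.6,.028),1,0),12.6)
p=lid();cv2.imwrite("pics/s6.png",cv2.resize(p[150:300,200:360],None,fx=4,fy=4,interpolation=cv2.INTER_CUBIC))
```

```text
t 18.57 at press [ 0.0215 -0.0032  0.1922] rpy [-178.4  -12.6    8.9] F [ 0.6  0.1 -1. ] q [ 0.56  0.09 -0.51  0.09 -0.77  1.11]
turn [-1.6  0.   0.2] shift now [-0.006  -0.0033 -0.    ] shift after turn [-0.006  -0.0032 -0.0001]
12 panel z vs x [0.091 0.298] x -0.02196166361654526 0.028975720798416576
```

View pics/s6.png

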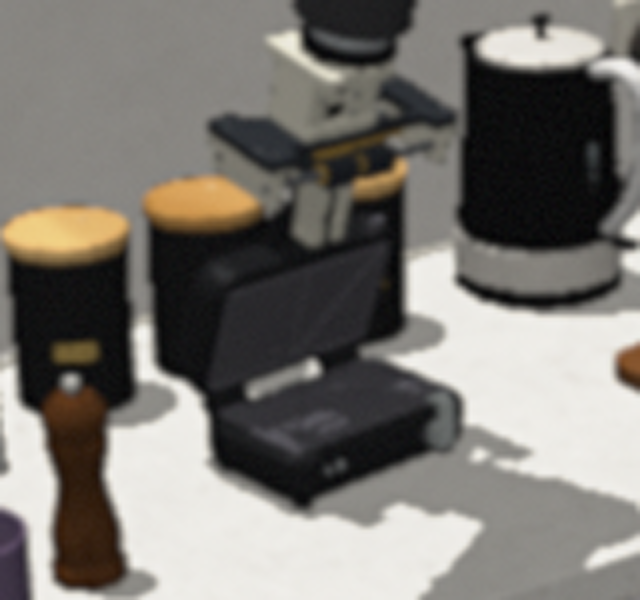

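The lid stands nearly upright (300,310), with the clip clear at (440,415). Push gently over the balance point.

move_arm(rows="0 0 0 0.007 0 0 0;0 0 0 0.007 0 0.001 0;0 0 0 0.006 0 0.001 0;0 0 0 0.006 0 0.002 0;0 0 0 0 0 0 0")

```text
t: 19.25
eef_pos: [0.5829, 0.1028, 0.1936]
ee_rot: [-3.114, -0.219, 0.156]
force: [0.3, 0.6, -0.4]
width: 0.0005
gripper_force: 0.0
```

move_arm(rows="0 0 0 0.006 0 0.002 0;0 0 0 0.006 0 0.002 0;0 0 0 0.006 0 0.002 0;0 0 0 0 0 0 0;0 0 0 0 0 0 0")

```text
t: 19.88
eef_pos: [0.601, 0.1057, 0.1918]
ee_rot: [-3.114, -0.219, 0.156]
force: [-0.4, 0.4, -0.7]
width: 0.0001
gripper_force: 0.0
```

move_arm(rows="0 0 0 -0.02 0 0 0;0 0 0 -0.04 0 -0.01 0;0 0 0 -0.05 0 -0.02 0;0 0 0 -0.05 0 -0.04 0;0 0 0 0 0 -0.03 0;0 0 0 0 0 0 0;0 0 0 0 0 0 0;0 0 0 0 0 0 0")

```text
t: 20.88
eef_pos: [0.427, 0.0755, 0.2531]
ee_rot: [-3.115, -0.217, 0.156]
force: [0.2, 0.3, 0.3]
width: 0.0004
gripper_force: 0.0
```

Run:
```python
from h import *
plan((-.1,0,.2),12.6)
K,T=Twc("top");P=cloud(arm.grab_frame("top")[1],K,T);W=(P-ORG)@Ro.from_euler("z",YAW).as_matrix()
m=(abs(W[...,0])<.2)&(abs(W[...,1])<.09)&(W[...,2]>.1)&(W[...,2]<.24);w=W[m];print(len(w),np.percentile(w[:,0],[2,25,50,75,98]),np.percentile(w[:,2],[2,50,98]))
p,_=arm.grab_frame("scene");cv2.imwrite("pics/s7.png",cv2.resize(p[150:300,200:360],None,fx=4,fy=4,interpolation=cv2.INTER_CUBIC))
```

```text
t 20.88 at press [-0.111  -0.0065  0.2531] rpy [-178.5  -12.5    8.9] F [0.2 0.3 0.3] q [ 0.72 -0.22 -0.65  0.11 -0.95  0.95]
turn [-1.6  0.1  0.2] shift now [-0.0007 -0.005   0.0543] shift after turn [-0.0009 -0.0065  0.0542]
1548 [0.0810071  0.08983141 0.09940208 0.11637109 0.13105756] [0.10318502 0.16676924 0.20745466]
```

View pics/s7.png

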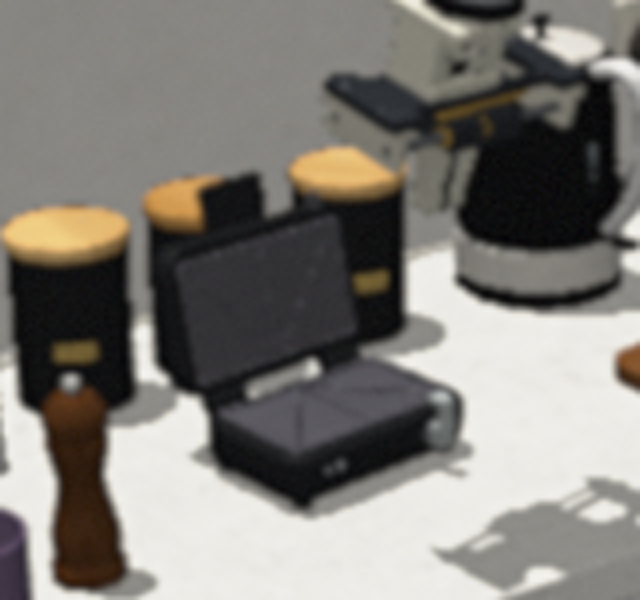

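The lid leans back on its stop (handle top about x = 0.13, z = 0.207 in the press frame, as expected at 1.80 rad). The clip is open and the arm is clear.

```bash
python3 -c "
from station import arm
print(arm.job_done())"
```

```text
the job is handed in; nothing more can be done
None
```

The job is handed in with no verdict returned: at the last look the lid was leaning back on its stop, the clip fully open and the arm clear, but my first push missed the clip and slid the press about 10 mm (limit 40 mm).

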